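Set the brake collar of a paper-roll holder

TASK

The kitchen roll spins too freely on its holder. First loosen the wing screw on top of the collar, then slide the collar along the bar until it presses the sprung washer at the end of the roll with about 8 newtons, and do the screw up tight again so that the collar stays there when you let go. Do not crush the washer, and leave the things standing around as they are.

Things in the scene. Friction and masses are not known exactly. Their poses are not given: they have to be found in the camera images.
- holder: Paper-roll holder, fixed: dark steel foot plate 140 x 270 x 12 mm, an upright at its +y end and a square steel bar, 14 mm thick, level along the holder's y axis with its axis 75 mm up, free at the -y end (holder y = -0.246). Origin on the worktop below the bar. A white kitchen roll, 228 mm long, up to 110 mm thick (top 130 mm up), sits on it towards +y. Wall cupboards hang at z > 0.45.
- washer_zone (a point): Point of the holder on the bar's axis (holder 0, -0.05, 0.075), axes as the holder's. A white sprung washer, a disc 54 mm wide, stands before the roll's -y end; its untouched face is within 20 mm either way of this point along y. Where exactly differs each time and is not reported: find it by feel or sight. It yields about 1.5 N per mm pushed to +y, 12 mm at most.
- collar_face (a point): Centre of the aluminium collar's flat end face, on the bar's axis, 75 mm up; axes as the holder's, +y towards the roll. The face belongs to a flange 48 mm wide and 6 mm thick; behind it (-y) is a sleeve 34 mm wide and 69 mm long that slides on the bar without turning.
- screw_wing (a point): Centre of the flat wing of the set screw upright on the collar: dark steel, 34 mm long (own x), 10 mm thick (own y), 30 mm high (own z, up), from 107 to 137 mm above the worktop. The screw's axis is this point's z axis, 58 mm behind the collar's end face (holder -y). Below the wing is the collar's boss, 20 mm wide, top 100 mm up. The flats are free for the fingers.
- screw (a joint): Turn of the set screw, rad: 0 = tight at its stop, grows anticlockwise seen from above, 1.4 = loose stop; starts at 0 to 0.12. Tight below 0.25, clear of the bar above 0.7; turning takes 0.1 to 0.15 N m. At 0 the wing's length lies 0.7 rad clockwise (from above) of the bar, at 1.4 0.7 rad anticlockwise of it.
- collar (a joint): Place of the collar along the bar, m: 0 at the far (-y) end, grows towards the roll, up to 0.12; at 0 its end face lies at holder y = -0.135. With the screw loose it slides with about 1 N of drag; tight, the screw holds it against about 20 N.
- salt_shaker: Glass salt shaker, 44 mm wide, 90 mm high, standing behind the bar; origin at the centre of its underside. Leave it standing.
- pepper_mill: Turned wooden pepper mill, 58 mm wide, 150 mm high, standing behind the roll; origin at the centre of its underside. Leave it standing.
- pink_mug: Pink mug, 86 mm wide, 90 mm high, behind the roll; origin at the centre of its underside. Leave it standing.

How it is judged (in metres and radians):
On the way, in this order (a step that is already met when the one before it is completed fails the run):
1. the set screw is loosened (beyond 0.9 rad) before the collar is slid away from its first place (by more than 20 mm) or touches the washer (value of joint screw above 0.9 rad and contact force between collar_c1 and washer_c0 below 0.5 N and distance of collar_face from where it was at the start of the episode below 0.02 m), for 0.1 s.
2. with the screw loose, the collar presses on the washer with 4 to 12 N (value of joint screw above 0.6 rad and contact force between collar_c1 and washer_c0 between 4 and 12 N), for 0.2 s.
3. the screw is tight again (value of joint screw below 0.25 rad), for 0.2 s.
At the end, for the whole second after the job is handed in: The screw is tight (within 0.25 rad of its tight stop) and the collar stays at rest by itself, pressing on the sprung washer with 4 to 12 N (value of joint screw below 0.25 rad and contact force between collar_c1 and washer_c0 between 4 and 12 N and velocity of joint collar between -0.003 and 0.003 m/s); the robot touches nothing.
It fails at once if the washer is pressed with more than 16 N (contact force between collar_c1 and washer_c0 above 16 N).
It fails at once if the salt shaker, pepper mill or mug is shifted by more than 30 mm or tipped (distance of any of salt_shaker, pepper_mill, pink_mug from where it was at the start of the episode above 0.03 m or angle between any of salt_shaker, pepper_mill, pink_mug's own z axis and vertical above 0.5 rad).
It also fails if it takes over 53 s, if anything falls off the work surface, if the arm or the gripper's body presses on something with over 40 N, if the wrist force passes 120 N, or if a joint passes its speed limit or range.

ROBOT

A 6-joint arm with a two-finger parallel gripper is mounted at the origin on a cart in front of the work surface, level with it; the furniture and walls round the work are solid. World frame = base frame: x ahead of the robot, y to its left, z up, the work surface at z = 0. Lengths are in m, angles in degrees, forces in N, time in s.
With the tool pointing down it reaches from about 0.275 to 1 m from the base axis. Payload 8.4 kg.
Tool frame: the origin (TCP) lies midway between the tips of the shut fingers; the grasp point (between the pads) lies 19 mm behind it; z points along the fingers, y is the line along which they close (so a half turn about z gives the same grasp; the last joint's range is limited). The gripper opens to 85 mm and grips with 20 to 120 N. Pads are 22 mm wide; open, the fingers measure 114 mm over their backs; the gripper's body (76 mm by 85 mm) begins 54 mm behind the grasp point. The pads swing forward as they close: fully open they stand 13 mm farther back than shut.
Start: joints at [62.945, 20.225, 93.587, -0, 66.188, -0.138], TCP at [0.283, 0.557, 0.231] pointing down, gripper open.
Joint ranges: [-150.9, 150.9], [-52.94, 120.26], [3.33, 152.33], [-74.26, 254.26], [0, 154.13], [-172.89, 172.89]. Speed limits (degrees/s): [127.2, 127.2, 159.86, 180, 180, 180].

INTERFACE

Orientations are given as [roll, pitch, yaw] about the fixed x, y, z axes, in that order (R = Rz(yaw) Ry(pitch) Rx(roll)).
In Python, from plant import r, eyes gives the robot as it stands.
- The arm moves only by the tool drive_tool, never from a script. Its argument "deltas" is a list of rows, each a list of 3 entries, a list of its own where there are three numbers: the shift along the world's x, y, z in mm, then the turn, a rotation vector about the world's x, y, z in rad, then the opening, from -1 (shut) to 1 (fully open). A call has 1 to 10 rows; each row shifts and turns the commanded pose from where the row before left it; what a row does not reach is not made up. A row lasts 1/10 s, in which the tool goes at most 50 mm and 8.59 degrees, less where a joint would pass 70% of its speed; a pose out of reach is approached as far as the arm can. A call is refused whole if a number of a shift passes 50 or a number of a turn 0.15, either way. A call with a gripper value outside its range is refused whole. The fingers move at their own pace and stop on an object; the grip force is fixed at half the most. Time passes only in rows, so rows that do not move let the fingers close. It gives the time, the measured TCP pose, the force, the opening and the grip force at its end, in the units of the state.
- r.get_obs(): the state, without advancing time (a new reading comes with each control period).
- eyes.get_image(name): name is "scene" or "top"; returns the picture (480x640x3 uint8, red, green, blue); there is no depth.
- eyes.camera_params(name): a dict with "K" (3x3 intrinsics, pixels), "dist" ([k1, k2, p1, p2, k3] as OpenCV has them; the pictures are not rectified), "R" (3x3) and "t" (3): a world point X has camera coordinates R X + t. Camera axes: x right, y down, z forward; pixel columns grow to the right and rows downward; lengths in m; the calibration is good to about 2 mm. A picture is of the moment at which its call begins. camera_params takes no time and is no camera call.
- r.finish_job(): hands the job in; it is judged then, once.
The state is a dict: "time": time; "qpos": joint angles; "dq": joint speeds; "effort": joint torques, N m; "ee_pos": TCP position; "tool_rot": TCP orientation; "wrist_force": force on the tool from outside, world axes, zero at the start; "ft_torque": the same for the moment, N m; "finger_gap": finger opening in m; "grasp_force": force on a finger pad.
Only numpy, scipy, OpenCV 4.12 (cv2) and the standard library are available. Lean on these libraries where they do the work, as an engineer would, in place of code of your own. Each camera call takes 0.05 s, during which the arm holds its last target. There are 200 camera calls.

## Working session

There is one attempt and no reset: what is moved stays moved. The work goes in short steps, Python scripts to look and compute and a tool call to move; the robot and the scene stay as the last step left them, time stands still between calls to the robot, and variables do not carry over. Pictures are saved under pics/ and viewed, at most 10 in all, crops included, and the job is handed in when it is done.

Besides the shell and the picture viewer there is one more tool, called after ">>>" by a JSON object that holds its "fn" and its "kwargs". drive_tool: Moves the arm, as the interface text tells. Its arguments: {"type":"object","properties":{"deltas":{"type":"array"}},"required":["deltas"]}

```bash
mkdir -p pics
python3 - <<'E'
from plant import r, eyes
import cv2,numpy as np
o=r.get_obs()
for k in o: print(k,np.round(o[k],3))
for n in("scene","top"):
    cv2.imwrite(f"pics/{n}0.png",eyes.get_image(n)[:,:,::-1])
    p=eyes.camera_params(n); print(n,{k:np.round(p[k],4).tolist() for k in p})
E
```

```text
time 0.0
qpos [ 6.2944e+01  2.0264e+01  9.3629e+01 -2.0000e-03  6.6187e+01 -1.3800e-01]
dq [ 0.057 -0.01   0.068 -0.015 -0.048  0.066]
effort [ 1.0000e-03 -6.0523e+01 -3.4206e+01 -0.0000e+00  1.0000e-02  0.0000e+00]
ee_pos [0.283 0.557 0.231]
tool_rot [-1.79920e+02  1.00000e-03  1.53083e+02]
wrist_force [ 0.208 -0.243 -0.619]
ft_torque [-0.021 -0.018 -0.038]
grasp_force 0.0
finger_gap 0.085
scene {'K': [[518.4459, 0.0, 319.9057], [0.0, 518.4459, 244.0911], [0.0, 0.0, 1.0]], 'dist': [-0.1105, 0.0, 0.0, 0.0, 0.0], 'R': [[0.8699, -0.4928, -0.0206], [-0.2494, -0.4035, -0.8804], [0.4256, 0.7709, -0.4739]], 't': [-0.4662, 0.2239, 0.7863]}
top {'K': [[434.548, 0.0, 316.4301], [0.0, 434.548, 239.7972], [0.0, 0.0, 1.0]], 'dist': [-0.0297, 0.0, 0.0, 0.0, 0.0], 'R': [[-0.0134, -0.9999, -0.0034], [-0.989, 0.0137, -0.1472], [0.1473, 0.0014, -0.9891]], 't': [0.0275, 0.5558, 0.8789]}
```

View pics/scene0.png

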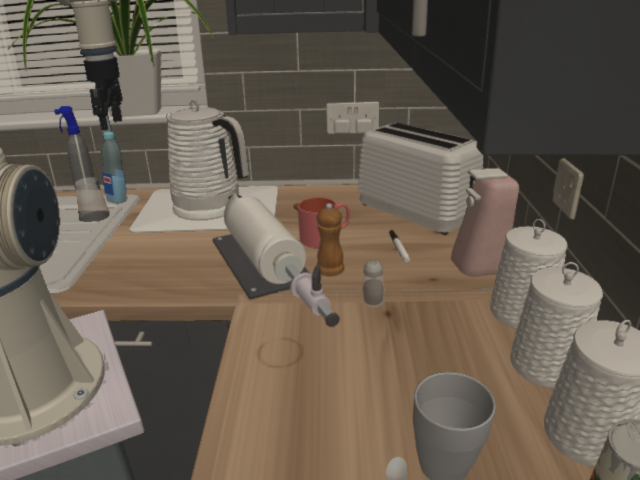

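View pics/top0.png

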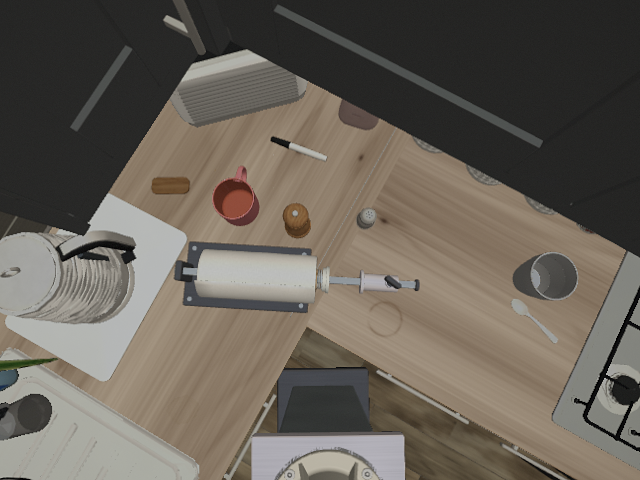

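The scene view shows the holder with its roll, the collar at about (312,293) and the wing at (318,275). In the top view the bar runs from (320,280) to (420,285), the wing is near (393,281), and the shaker, mill and mug stand behind it on the +x side. I'll zoom in next.

Run:
```python
import cv2,numpy as np
t=cv2.imread("pics/top0.png")[255:310,300:430]; s=cv2.imread("pics/scene0.png")[225:335,240:350]
t=cv2.resize(t,None,fx=6,fy=6,interpolation=cv2.INTER_CUBIC)
cv2.imwrite("pics/tc.png",t)
cv2.imwrite("pics/sc.png",cv2.resize(s,None,fx=5,fy=5,interpolation=cv2.INTER_CUBIC))
```

```text
(no output)
```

View pics/tc.png

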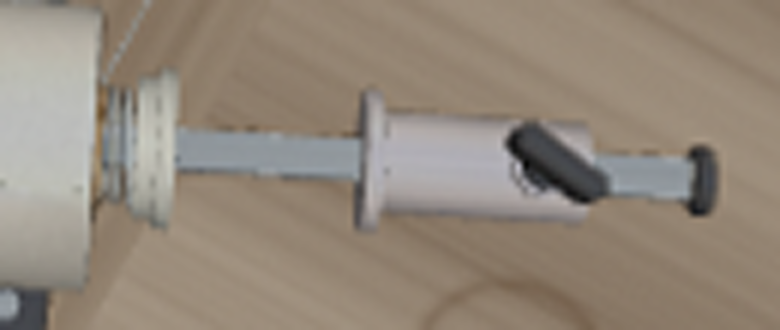

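View pics/sc.png

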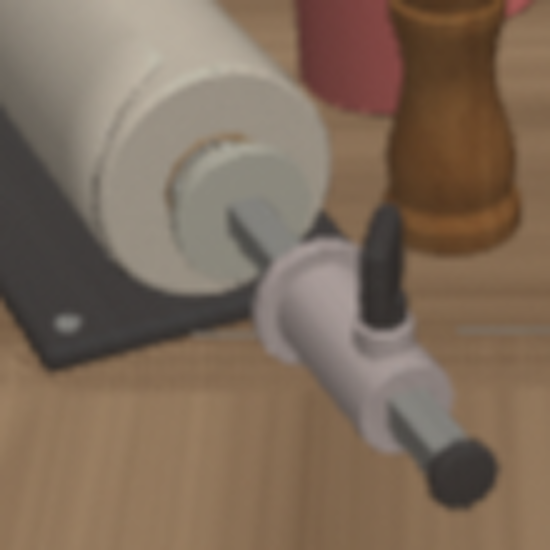

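The top crop gives the washer's free rim at about u=178 and the flange face at about u=357. The wing is centred near (558,163) and the bar end cap at (704,180), all in crop pixels. In the scene crop the wing centre is near (382,265).

```bash
cat > h.py <<'E'
from plant import r, eyes
import cv2,numpy as np
def ray(n,uv):
    p=eyes.camera_params(n);K,R,t=[np.array(p[k]) for k in("K","R","t")]
    u=cv2.undistortPoints(np.array([[uv]],float),K,np.array(p["dist"]))[0,0]
    return -R.T@t, R.T@np.array([u[0],u[1],1])
def onz(n,uv,z):
    c,d=ray(n,uv); return c+d*(z-c[2])/d[2]
def tri(a,b):
    (c1,d1),(c2,d2)=ray("top",a),ray("scene",b)
    s=np.linalg.lstsq(np.c_[d1,-d2],c2-c1,rcond=None)[0]
    p,q=c1+s[0]*d1,c2+s[1]*d2
    return (p+q)/2,np.linalg.norm(p-q)
tc=lambda u,v:(299.58+u/6,254.58+v/6)
sc=lambda u,v:(239.6+u/5,224.6+v/5)
E
python3 - <<'E'
from h import *
np.set_printoptions(precision=4,suppress=True)
A=onz("top",tc(180,151.5),.082);B=onz("top",tc(357,157.5),.082);C=onz("top",tc(690,177),.082)
cap=onz("top",tc(704,180),.075)
print("bar",A,B,C,"cap",cap)
d=A-C; d/=np.linalg.norm(d); print("yaw holder deg",np.degrees(np.arctan2(-d[0],d[1])))
print("face (flange rim left)",onz("top",tc(360,90),.075+.0),onz("top",tc(355,228),.075))
print("washer rim", onz("top",tc(178,72),.075),onz("top",tc(168,226),.075))
w1=onz("top",tc(523,140),.135);w2=onz("top",tc(593,186),.135)
print("wing top ends",w1,w2,(w1+w2)/2, "ang", np.degrees(np.arctan2(*(w1-w2)[[1,0]])))
print("tri wing top",tri(tc(558,163),sc(388,212)))
print("tri cap",tri(tc(704,180),sc(462,473)))
E
```

```text
bar [ 0.4689 -0.0053  0.082 ] [ 0.4661 -0.0641  0.082 ] [ 0.458  -0.1746  0.082 ] cap [ 0.4573 -0.1808  0.075 ]
yaw holder deg -3.6732958092442556
face (flange rim left) [ 0.4891 -0.0664  0.075 ] [ 0.443  -0.0634  0.075 ]
washer rim [ 0.496  -0.0052  0.075 ] [ 0.4445 -0.001   0.075 ]
wing top ends [ 0.468  -0.1111  0.135 ] [ 0.4534 -0.1324  0.135 ] [ 0.4607 -0.1217  0.135 ] ang 55.54993519281433
tri wing top (array([ 0.4626, -0.1222,  0.1376]), np.float64(0.004342334101512158))
tri cap (array([ 0.4571, -0.1808,  0.0748]), np.float64(0.00030012394393025526))
```

The numbers I'm working from:
- **Holder:** yaw is about -4°.
- **Wing:** centre near (0.4617, -0.1223), length heading about 51°.
- **Washer gap:** about 60 mm from the collar face to the washer.

I'll start the transfer at small x, which keeps clear of the kettle.

>>> {"fn": "drive_tool", "kwargs": {"deltas": [[[0,-40,0],[0,0,-0.1],1],[[0,-40,0],[0,0,-0.1],1],[[0,-40,0],[0,0,-0.1],1],[[0,-40,0],[0,0,-0.1],1],[[0,-40,0],[0,0,-0.1],1],[[0,-40,0],[0,0,-0.1],1],[[0,-40,0],[0,0,-0.1],1],[[0,-40,0],[0,0,-0.1],1],[[0,-40,0],[0,0,-0.1],1],[[10,-40,0],[0,0,-0.1],1]]}}

```text
time: 1.1
ee_pos: [0.2917, 0.1557, 0.2311]
tool_rot: [-180.0, 0.0, 95.6]
wrist_force: [0.5, 0.1, 0.7]
finger_gap: 0.0853
grasp_force: 0.0
```

>>> {"fn": "drive_tool", "kwargs": {"deltas": [[[20,-30,0],[0,0,-0.1],1],[[20,-30,0],[0,0,-0.1],1],[[20,-30,0],[0,0,-0.1],1],[[20,-30,0],[0,0,-0.1],1],[[20,-30,0],[0,0,-0.1],1],[[20,-30,0],[0,0,-0.1],1],[[20,-30,0],[0,0,-0.1],1],[[20,-30,0],[0,0,-0.08],1],[[9,-30,0],[0,0,0],1],[[0,0,0],[0,0,0],1]]}}

```text
time: 2.1
ee_pos: [0.463, -0.1155, 0.231]
tool_rot: [180.0, 0.0, 51.0]
wrist_force: [-0.3, 1.0, 0.6]
finger_gap: 0.0853
grasp_force: 0.0
```

>>> {"fn": "drive_tool", "kwargs": {"deltas": [[[-1.3,-6.8,-10],[0,0,0],1],[[0,0,-25],[0,0,0],1],[[0,0,-25],[0,0,0],1],[[0,0,-20],[0,0,0],1],[[0,0,0],[0,0,0],1]]}}

```text
time: 2.6
ee_pos: [0.4578, -0.1182, 0.1485]
tool_rot: [-179.7, 0.1, 51.2]
wrist_force: [-0.3, 0.3, 0.4]
finger_gap: 0.0854
grasp_force: 0.0
```

Run:
```python
from h import *
t=eyes.get_image("top")[235:325,320:450,::-1]; s=eyes.get_image("scene")[210:330,260:380,::-1]
t=cv2.resize(t,(650,450),interpolation=cv2.INTER_CUBIC)[:, :400]
s=cv2.resize(s,(400,400),interpolation=cv2.INTER_CUBIC)
cv2.imwrite("pics/d.png",np.hstack([t,np.vstack([s,np.zeros((50,400,3),np.uint8)])]))
```

```text
(no output)
```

View pics/d.png

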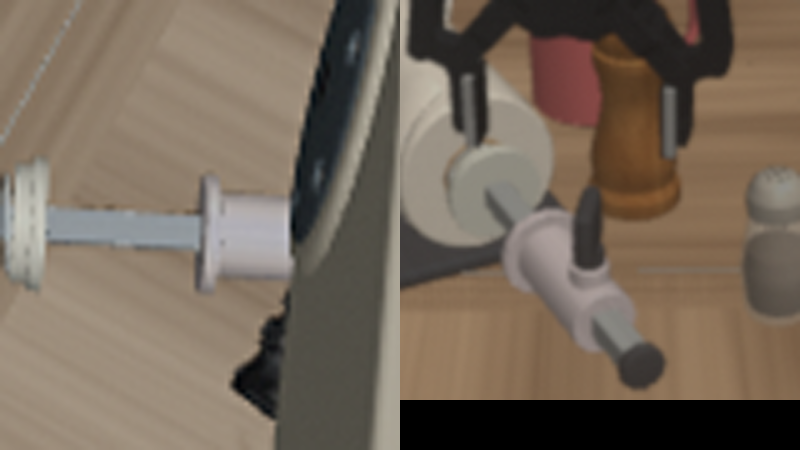

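The scene crop shows the open fingers above and astride the wing, which is at (588,235). I'll descend and read the settled pose before closing.

>>> {"fn": "drive_tool", "kwargs": {"deltas": [[[0,0,-15],[0,0,0],1],[[0,0,-15],[0,0,0],1],[[0,0,-11],[0,0,0],1],[[0,0,0],[0,0,0],1],[[0,0,0],[0,0,0],1]]}}

```text
time: 3.2
ee_pos: [0.461, -0.1195, 0.1109]
tool_rot: [180.0, -0.0, 51.1]
wrist_force: [1.0, -0.7, 0.2]
finger_gap: 0.0851
grasp_force: 0.0
```

>>> {"fn": "drive_tool", "kwargs": {"deltas": [[[0.7,-2.8,-3.5],[0,0,0],1],[[0,0,0],[0,0,0],1],[[0,0,0],[0,0,0],0.2],[[0,0,0],[0,0,0],-0.2],[[0,0,0],[0,0,0],-0.5],[[0,0,0],[0,0,0],-0.6]]}}

```text
time: 3.8
ee_pos: [0.4614, -0.1223, 0.1068]
tool_rot: [180.0, -0.0, 51.1]
wrist_force: [-0.4, -0.1, 0.3]
finger_gap: 0.0283
grasp_force: 0.0
```

>>> {"fn": "drive_tool", "kwargs": {"deltas": [[[0,0,0],[0,0,0],-0.7],[[0,0,0],[0,0,0],-0.75],[[0,0,0],[0,0,0],-1],[[0,0,0],[0,0,0],-1],[[0,0,0],[0,0,0],-1]]}}

```text
time: 4.3
ee_pos: [0.4628, -0.1227, 0.1074]
tool_rot: [179.8, -0.1, 51.1]
wrist_force: [4.2, -3.5, 1.9]
finger_gap: 0.0106
grasp_force: 58.6
```

```bash
python3 -c "
from h import *
o=r.get_obs()
for k in ('time','ee_pos','tool_rot','wrist_force','ft_torque','finger_gap','grasp_force'):print(k,np.round(o[k],4))"
```

```text
time 4.3
ee_pos [ 0.4628 -0.1227  0.1074]
tool_rot [ 1.798397e+02 -7.010000e-02  5.109470e+01]
wrist_force [ 4.1637 -3.4739  1.9379]
ft_torque [-0.4516 -0.8075 -0.0038]
finger_gap 0.0106
grasp_force 58.6034
```

Grip is good: gap 10.6 mm, wing held. I'll relieve the small side load and turn the screw anticlockwise.

>>> {"fn": "drive_tool", "kwargs": {"deltas": [[[1.2,-0.9,0],[0,0,0],-1],[[0,0,0],[0,0,0.1],-1],[[0,0,0],[0,0,0.12],-1],[[0,0,0],[0,0,0.12],-1],[[0,0,0],[0,0,0.12],-1],[[0,0,0],[0,0,0.12],-1],[[0,0,0],[0,0,0.12],-1],[[0,0,0],[0,0,0.12],-1],[[0,0,0],[0,0,0.1],-1],[[0,0,0],[0,0,0],-1]]}}

```text
time: 5.3
ee_pos: [0.4618, -0.123, 0.1079]
tool_rot: [-179.9, -0.1, 104.0]
wrist_force: [-6.5, 0.4, 23.0]
finger_gap: 0.0106
grasp_force: 62.4
```

```bash
cat > st.py <<'E'
from h import *
o=r.get_obs()
for k in ('time','ee_pos','tool_rot','wrist_force','ft_torque','finger_gap','grasp_force'):print(k,np.round(o[k],4))
E
python3 st.py
```

```text
time 5.3
ee_pos [ 0.4618 -0.123   0.1079]
tool_rot [-1.799227e+02 -5.100000e-02  1.039998e+02]
wrist_force [-6.5465  0.3802 23.0207]
ft_torque [ 0.1813  1.0837 -0.0751]
finger_gap 0.0106
grasp_force 62.3657
```

>>> {"fn": "drive_tool", "kwargs": {"deltas": [[[0,0,0.7],[0,0,0.1],-1],[[-0.8,0,0],[0,0,0.1],-1],[[0,0,0],[0,0,0.05],-1],[[0,0,0],[0,0,0],-1],[[0,0,0],[0,0,0],-1]]}}

```text
time: 5.8
ee_pos: [0.4613, -0.1231, 0.1086]
tool_rot: [-180.0, -0.0, 118.1]
wrist_force: [-4.6, 1.5, 20.4]
finger_gap: 0.0104
grasp_force: 61.9
```

```bash
python3 st.py
```

```text
time 5.8
ee_pos [ 0.4613 -0.1231  0.1086]
tool_rot [-1.799576e+02 -3.880000e-02  1.181337e+02]
wrist_force [-4.5942  1.4991 20.4254]
ft_torque [ 0.011   0.8732 -0.1219]
finger_gap 0.0104
grasp_force 61.9453
```

Screw is at about 1.2 rad, so loose. Relieving z, then sliding towards the roll.

>>> {"fn": "drive_tool", "kwargs": {"deltas": [[[0,0,1.2],[0,0,0],-1],[[0.3,5,0],[0,0,0],-1],[[0.5,8,0],[0,0,0],-1],[[0.5,8,0],[0,0,0],-1],[[0.5,8,0],[0,0,0],-1],[[0.5,8,0],[0,0,0],-1],[[0.5,8,0],[0,0,0],-1],[[0.2,3,0],[0,0,0],-1],[[0,0,0],[0,0,0],-1],[[0,0,0],[0,0,0],-1]]}}

```text
time: 6.8
ee_pos: [0.4645, -0.0748, 0.1091]
tool_rot: [-180.0, -0.0, 118.1]
wrist_force: [-1.0, 1.7, 8.4]
finger_gap: 0.0106
grasp_force: 59.9
```

```bash
python3 st.py
```

```text
time 6.8
ee_pos [ 0.4645 -0.0748  0.1091]
tool_rot [-1.799836e+02 -4.240000e-02  1.181346e+02]
wrist_force [-1.0007  1.6515  8.4024]
ft_torque [ 0.1019  0.1398 -0.1067]
finger_gap 0.0106
grasp_force 59.9282
```

>>> {"fn": "drive_tool", "kwargs": {"deltas": [[[0.1,1.5,0],[0,0,0],-1],[[0.1,1.5,0],[0,0,0],-1],[[0,0,0],[0,0,0],-1],[[0,0,0],[0,0,0],-1]]}}

```text
time: 7.2
ee_pos: [0.4647, -0.072, 0.1091]
tool_rot: [-180.0, -0.0, 118.1]
wrist_force: [-0.7, 0.1, 8.3]
finger_gap: 0.0106
grasp_force: 59.9
```

>>> {"fn": "drive_tool", "kwargs": {"deltas": [[[0.1,1.5,0],[0,0,0],-1],[[0.1,1.5,0],[0,0,0],-1],[[0,0,0],[0,0,0],-1],[[0,0,0],[0,0,0],-1]]}}

```text
time: 7.6
ee_pos: [0.4649, -0.069, 0.1091]
tool_rot: [-180.0, -0.0, 118.1]
wrist_force: [-0.4, 0.6, 8.7]
finger_gap: 0.0107
grasp_force: 59.9
```

>>> {"fn": "drive_tool", "kwargs": {"deltas": [[[0.1,1,0],[0,0,0],-1],[[0.1,1,0],[0,0,0],-1],[[0,0,0],[0,0,0],-1],[[0,0,0],[0,0,0],-1]]}}

```text
time: 8.0
ee_pos: [0.4651, -0.067, 0.1091]
tool_rot: [-180.0, -0.0, 118.1]
wrist_force: [-0.9, 0.4, 8.9]
finger_gap: 0.0107
grasp_force: 59.9
```

>>> {"fn": "drive_tool", "kwargs": {"deltas": [[[0.1,1,0],[0,0,0],-1],[[0.1,1,0],[0,0,0],-1],[[0,0,0],[0,0,0],-1],[[0,0,0],[0,0,0],-1]]}}

```text
time: 8.4
ee_pos: [0.4652, -0.065, 0.1091]
tool_rot: [-180.0, -0.0, 118.1]
wrist_force: [-1.3, 0.6, 9.1]
finger_gap: 0.0107
grasp_force: 60.0
```

>>> {"fn": "drive_tool", "kwargs": {"deltas": [[[0.1,1,0],[0,0,0],-1],[[0.1,1,0],[0,0,0],-1],[[0,0,0],[0,0,0],-1],[[0,0,0],[0,0,0],-1]]}}

```text
time: 8.8
ee_pos: [0.4654, -0.063, 0.1091]
tool_rot: [-180.0, -0.0, 118.1]
wrist_force: [-0.7, 0.3, 9.0]
finger_gap: 0.0106
grasp_force: 60.0
```

>>> {"fn": "drive_tool", "kwargs": {"deltas": [[[0.1,1,0],[0,0,0],-1],[[0.1,1,0],[0,0,0],-1],[[0,0,0],[0,0,0],-1],[[0,0,0],[0,0,0],-1]]}}

```text
time: 9.2
ee_pos: [0.4655, -0.0611, 0.1091]
tool_rot: [-180.0, -0.0, 118.1]
wrist_force: [-1.3, 0.5, 9.1]
finger_gap: 0.0107
grasp_force: 60.0
```

>>> {"fn": "drive_tool", "kwargs": {"deltas": [[[0.1,1,0],[0,0,0],-1],[[0,0,0],[0,0,0],-1],[[0,0,0],[0,0,0],-1]]}}

```text
time: 9.5
ee_pos: [0.4656, -0.0602, 0.1091]
tool_rot: [-180.0, -0.0, 118.1]
wrist_force: [-1.3, -1.3, 8.7]
finger_gap: 0.0104
grasp_force: 60.0
```

Contact starts at about y = -0.061. Pressing further and checking the slope.

>>> {"fn": "drive_tool", "kwargs": {"deltas": [[[0.1,1,0],[0,0,0],-1],[[0.1,0.5,0],[0,0,0],-1],[[0,0,0],[0,0,0],-1],[[0,0,0],[0,0,0],-1]]}}

```text
time: 9.9
ee_pos: [0.4657, -0.059, 0.109]
tool_rot: [-179.9, -0.0, 118.1]
wrist_force: [-1.6, -1.9, 9.8]
finger_gap: 0.0103
grasp_force: 60.1
```

>>> {"fn": "drive_tool", "kwargs": {"deltas": [[[0.1,1,0],[0,0,0],-1],[[0.1,0.5,0],[0,0,0],-1],[[0,0,0],[0,0,0],-1],[[0,0,0],[0,0,0],-1]]}}

```text
time: 10.3
ee_pos: [0.4658, -0.0577, 0.1091]
tool_rot: [-179.9, 0.0, 118.1]
wrist_force: [-3.0, -4.4, 9.6]
finger_gap: 0.0105
grasp_force: 60.2
```

>>> {"fn": "drive_tool", "kwargs": {"deltas": [[[0.1,1,0],[0,0,0],-1],[[0.1,0.8,0],[0,0,0],-1],[[0.1,0.6,0],[0,0,0],-1],[[0,0,0],[0,0,0],-1],[[0,0,0],[0,0,0],-1],[[0,0,0],[0,0,0],-1]]}}

```text
time: 10.9
ee_pos: [0.4659, -0.0557, 0.109]
tool_rot: [-179.9, 0.0, 118.2]
wrist_force: [-3.1, -6.4, 10.7]
finger_gap: 0.0102
grasp_force: 60.2
```

>>> {"fn": "drive_tool", "kwargs": {"deltas": [[[0,0,0],[0,0,0],-1],[[0,0,0],[0,0,0],-1]]}}

```text
time: 11.1
ee_pos: [0.466, -0.0557, 0.1091]
tool_rot: [-179.9, 0.0, 118.2]
wrist_force: [-4.0, -8.1, 11.0]
finger_gap: 0.011
grasp_force: 60.2
```

About 7–8 N on the washer. I'll tighten partway, check the force, then finish.

>>> {"fn": "drive_tool", "kwargs": {"deltas": [[[0,0,0],[0,0,-0.1],-1],[[0,0,0],[0,0,-0.1],-1],[[0,0,0],[0,0,-0.1],-1],[[0,0,0],[0,0,-0.1],-1],[[0,0,0],[0,0,0],-1],[[0,0,0],[0,0,0],-1],[[0,0,0],[0,0,0],-1]]}}

```text
time: 11.8
ee_pos: [0.4665, -0.0556, 0.1086]
tool_rot: [-180.0, 0.1, 95.2]
wrist_force: [1.8, -7.1, 0.1]
finger_gap: 0.0102
grasp_force: 58.7
```

```bash
python3 st.py
```

```text
time 11.8
ee_pos [ 0.4665 -0.0556  0.1086]
tool_rot [-1.799629e+02  7.010000e-02  9.524360e+01]
wrist_force [ 1.7861 -7.1082  0.1218]
ft_torque [-1.2555 -0.19   -0.0402]
finger_gap 0.0102
grasp_force 58.6865
```

Force holds at about 7.5 N. Finishing the tightening.

>>> {"fn": "drive_tool", "kwargs": {"deltas": [[[0,0,0],[0,0,-0.1],-1],[[0,0,0],[0,0,-0.1],-1],[[0,0,0],[0,0,-0.1],-1],[[0,0,0],[0,0,-0.1],-1],[[0,0,0],[0,0,-0.1],-1],[[0,0,0],[0,0,-0.1],-1],[[0,0,0],[0,0,-0.1],-1],[[0,0,0],[0,0,-0.08],-1],[[0,0,0],[0,0,0],-1],[[0,0,0],[0,0,0],-1]]}}

```text
time: 12.8
ee_pos: [0.4677, -0.0559, 0.1079]
tool_rot: [179.9, 0.0, 50.6]
wrist_force: [9.3, -8.5, -15.6]
finger_gap: 0.0104
grasp_force: 58.5
```

```bash
python3 st.py
```

```text
time 12.8
ee_pos [ 0.4677 -0.0559  0.1079]
tool_rot [1.798591e+02 1.740000e-02 5.056190e+01]
wrist_force [  9.2661  -8.4536 -15.5892]
ft_torque [-1.5034 -1.5588  0.021 ]
finger_gap 0.0104
grasp_force 58.4721
```

>>> {"fn": "drive_tool", "kwargs": {"deltas": [[[0.6,0,-0.5],[0,0,-0.04],-1],[[0.6,0,-0.4],[0,0,0],-1],[[0,0,0],[0,0,0],-1],[[0,0,0],[0,0,0],-1]]}}

```text
time: 13.2
ee_pos: [0.468, -0.0559, 0.1075]
tool_rot: [179.9, 0.1, 48.3]
wrist_force: [3.3, -10.1, -4.0]
finger_gap: 0.0103
grasp_force: 60.8
```

```bash
python3 st.py
```

```text
time 13.2
ee_pos [ 0.468  -0.0559  0.1075]
tool_rot [1.79930e+02 8.06000e-02 4.82848e+01]
wrist_force [  3.2944 -10.0849  -3.9921]
ft_torque [-1.5985 -0.5379  0.043 ]
finger_gap 0.0103
grasp_force 60.7508
```

Wing is at about 48° against a tight stop near 46°. Releasing and backing off upward.

>>> {"fn": "drive_tool", "kwargs": {"deltas": [[[0,0,0],[0,0,0],-0.7],[[0,0,0],[0,0,0],-0.6],[[0,0,0],[0,0,0],-0.4],[[0,0,0],[0,0,0],0],[[0,0,0],[0,0,0],0],[[0,0,0],[0,0,0],0]]}}

```text
time: 13.8
ee_pos: [0.4676, -0.0546, 0.1077]
tool_rot: [-180.0, 0.0, 48.2]
wrist_force: [-0.3, 0.2, 0.6]
finger_gap: 0.0424
grasp_force: 0.0
```

>>> {"fn": "drive_tool", "kwargs": {"deltas": [[[0,0,10],[0,0,0],0],[[0,0,20],[0,0,0],0],[[0,0,30],[0,0,0],0],[[0,0,40],[0,0,0],0],[[0,-30,20],[0,0,0],0],[[-40,-40,0],[0,0,0],0],[[-40,-40,0],[0,0,0],0],[[-40,-40,0],[0,0,0],0],[[0,-40,0],[0,0,0],0],[[0,-30,0],[0,0,0],0]]}}

```text
time: 14.8
ee_pos: [0.3609, -0.2628, 0.229]
tool_rot: [179.9, -0.0, 48.2]
wrist_force: [0.5, -0.6, -0.1]
finger_gap: 0.0426
grasp_force: 0.0
```

```bash
python3 - <<'E'
from h import *
t=eyes.get_image("top")[200:310,280:430,::-1]; s=eyes.get_image("scene")[200:330,220:400,::-1]
t=cv2.resize(t,(600,440),interpolation=cv2.INTER_CUBIC)[:, :400]
s=cv2.resize(s,(400,289),interpolation=cv2.INTER_CUBIC)
cv2.imwrite("pics/e.png",np.hstack([t,np.vstack([s,np.zeros((151,400,3),np.uint8)])]))
E
python3 st.py
```

```text
time 14.9
ee_pos [ 0.362  -0.264   0.2289]
tool_rot [1.798595e+02 2.320000e-02 4.806200e+01]
wrist_force [-0.4414  0.8563  1.221 ]
ft_torque [ 0.0539 -0.0365  0.0295]
finger_gap 0.0426
grasp_force 0.0
```

View pics/e.png

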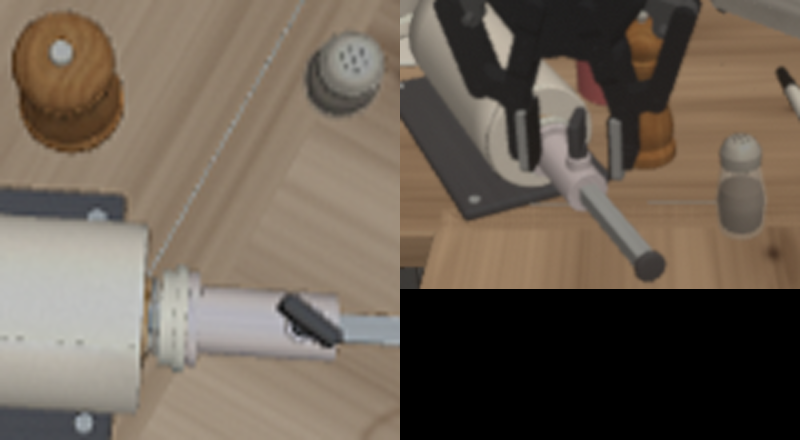

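The top crop shows the flange against the washer and the wing diagonal (tight) at about (312,320). The mill and shaker are where they were. One quick check that the collar did not creep back, then I'll hand in.

Run:
```python
from h import *
w=[onz("top",(279.6+u/4,199.6+v/4),.135) for u,v in((289,302),(333,337))]
c=(w[0]+w[1])/2
print(c, "moved y",c[1]+.1217, "ang",np.degrees(np.arctan2(*(w[0]-w[1])[[1,0]])))
```

```text
[ 0.46590551 -0.05582739  0.135     ] moved y 0.06587260509323103 ang 50.47442770967168
```

```bash
python3 -c "
from plant import r
print(r.finish_job())"
```

```text
the job is handed in; nothing more can be done
None
```

The job is handed in at about 15 s, with no verdict shown. The screw was loosened, the collar slid about 66 mm until the wrist read 7–8 N on the washer, and the screw was tightened again. After I let go, the picture showed the collar still in place and the mill and shaker standing where they were; I didn't check the mug or measure the washer force after letting go.

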